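# Set the wheel speed and click the brush carriage into its notch

## Robot

A 7-joint arm with a two-finger parallel gripper is mounted at the origin on the work surface. World frame = base frame: x ahead of the robot, y to its left, z up, the work surface at z = 0. Lengths are in m, angles in rad, forces in N, time in s.
With the tool pointing down it reaches from about 0.4 to 0.85 m from the base axis. Payload 4.4 kg.
Tool frame: the origin (TCP) lies midway between the tips of the shut fingers; the grasp point (between the pads) lies 19 mm behind it (pinch_z is the distance from the TCP to the grasp point, in m); z points along the fingers, y is the line along which they close (so a half turn about z gives the same grasp; the last joint's range is limited). The gripper opens to 94 mm and grips with 3 to 60 N. Pads are 16 mm wide; open, the fingers measure 119 mm over their backs; the gripper's body (75 mm by 177 mm) begins 78 mm behind the grasp point.
Start: joints at [-1.21, 0.628, 0.038, 1.517, -0.027, 0.996, -0.02], TCP at [0.269, 0.592, 0.205] pointing down, gripper open.
Joint ranges: [-3.06, 3.06], [-0.37, 2.12], [-1.25, 1.32], [0.18, 2.47], [-1.1, 4.24], [0.23, 1.98], [-2.94, 2.94]. Speed limits (rad/s): [2.57, 2.57, 3.14, 3.14, 3.14, 3.14, 3.14].

## Interface

Orientations are given as a unit quaternion [x, y, z, w].
In Python, from station import * gives the robot as it stands.
- The arm moves only by the shell command python3 -m creep 'ROWS'. ROWS is JSON, a list of rows, each an object with "translation": the shift along the world's x, y, z in m, a list of three; "spin": the turn about the world's z in degrees; "grip": the finger opening in m, from 0 to 0.094. In form: [{"translation": [x, y, z], "spin": spin, "grip": grip}, ...]. A call has 1 to 8 rows; each row is the pose to reach, as a shift and turn from the pose commanded when the call began; what a row does not reach only later rows make up. A row lasts 1/8 s, in which the tool goes at most 62.5 mm and 10.7 degrees, less where a joint would pass 70% of its speed; a pose out of reach is approached as far as the arm can. A call with a gripper value outside its range is refused whole. The fingers move at their own pace and stop on an object; the grip force is fixed at half the most. Time passes only in rows, so rows that repeat a pose let the fingers close. It gives the time, the measured TCP pose, the force and the opening at its end, in the units of the state.
- sense(): the state, without advancing time (a new reading comes with each control period).
- camera(name): name is "side" or "top" or "wrist"; returns (picture, depth): 384x512x3 uint8, blue, green, red; 384x512 float32, m along the optical axis (not along the pixel's ray), 0 where there is no reading.
- camera_params(name): a dict with "vertical_fov" (degrees; the focal length in pixels is half the picture's height over the tangent of half this angle, whatever the lens; pixels are square), "cx", "cy" (the principal point, pixels), "dist" ([k1, k2, p1, p2, k3] as OpenCV has them; the pictures are not rectified), "origin" and "rotation" of the camera in the world; the wrist camera has in their place "T_tool_cam" (4x4, takes a point from camera to tool coordinates, whose origin is the TCP and whose axes are the flange's). Camera axes: x right, y down, z forward; pixel columns grow to the right and rows downward; lengths in m; the calibration is good to about 2 mm. A picture is of the moment at which its call begins: read the wrist's pose just before it. camera_params takes no time and is no camera call.
- sign_off(): hands the job in, once; it reports no verdict.
Trained networks look in the newest picture that a camera, given by its name, has taken for a name from the list of things; names that differ only in an ending like _2 or _b are one class to them, and where a whole thing is asked for, a point or a joint stands for the part that bears it (a point fixed in the world has none). Each returns a list of dicts, best first, with "score" (0 to 1); they miss things now and then, are a little off and sometimes report something else, mostly with a low value. They report only what shows in the picture. A call takes as long as a camera call.
- masks_of(query, camera): "pixels" (384x512 bool, what is visible of it) and "location" ([row, column] in pixels, amid what is visible of it).
The state is a dict: "t": time; "qpos": joint angles; "joint_velocities": joint speeds; "joint_efforts": joint torques, N m; "tcp_pos": TCP position; "tcp_rot": TCP orientation; "force": force on the tool from outside, world axes, zero at the start; "moment": the same for the moment, N m; "grip_width": finger opening in m.
Only numpy, scipy, OpenCV 4.12 (cv2) and the standard library are available. Lean on these libraries where they do the work, as an engineer would, in place of code of your own. Each camera call takes 0.05 s, during which the arm holds its last target. There are 200 camera calls.

## Task

Get the banding station ready to paint a ring on the plate: first turn the speed dial until its white pointer points at the red mark on the scale, leaving the brush carriage where it is. Then grip the blue brush carriage by its black block and slide it along the rail until its ball clicks into the notch at the red flags (white pointer in line with the red flag), and finish there still holding the block in the fingers, with the carriage at rest in the notch. Leave the dial at its mark and do not disturb the plate, the glaze jar or the cup.

Things in the scene. Friction and masses are not known exactly. Their poses are not given: they have to be found in the camera images.
- dial (a joint): angle of the black speed dial, rad; it grows as the dial turns clockwise seen from above; range 0 to 4.71; stays where it is left (friction 0.04 N m). At 0 the pointer points along the control box's -x axis; it starts 0.5 to 1.5 rad short of the mark
- dial_grip (a point): point on the dial's vertical axis at the height to grip. The grip is an upright bar 50 mm long, 14 mm thick; its top is 14 mm above this point, its foot (a 54 mm disc) 24 mm below. The bar's length runs along this point's x axis; the pointer (white line) is at its -x end. The dial stands in the middle of the top of a fixed white control box 130 x 120 mm, 50 mm high, whose top is 32 mm below this point
- dial_pointer (a point): point 40 mm out from the dial's axis in the direction of the white pointer; it turns with the dial
- mark (a point): inner part of the red mark on the scale, 40 mm out from the dial's axis; fixed to the box. The dial is set when dial_pointer lies over it
- carriage: blue brush carriage, 52 mm across the rail, 50 mm along it; origin at the centre of its blue saddle, 35 mm below slide_grip; its y axis runs along the rail towards the notch. It only slides, with 1.5 N friction, 160 mm between its ends; it starts near the -y end, always on the -y side of the notch. A thin white pointer sticks out low down on its -x side, a brush arm on its +x side
- slide_grip (a point): centre of the black grip block on top of the carriage: 24 mm across the rail (x), 30 mm along the rail (y), 45 mm high, its top 20 mm above this point (25 mm of block below this point, down to the top of the blue saddle); grip it from above, either way; axes as the carriage
- pointer (a point): underside of the carriage's sprung ball (52 mm below slide_grip), in line along the rail with the white pointer; axes as the carriage
- notch: the ball notch in the brass strip on the rail; origin in the middle of the notch on the rail's top face, 5 mm below the strip's top face; y axis along the rail. Red flags stick out on both sides of the rail at the notch. The notch is a gap 9 mm wide; the 12 mm ball, pushed down by a spring, drops in about 2 mm; within about 4 mm it pulls the carriage to the middle, and about 12 N along the rail is needed to leave it
- brush (a point): top end of the upright brush that the carriage carries over the plate on a thin arm, 180 mm out to the carriage's +x and 45 mm to its +y; 63 mm above slide_grip (the arm lies 35 mm below slide_grip)
- plate_mid (a point): middle of the cream shallow plate, 250 mm across, 28 mm high, loose on the turntable of the station (its rim 90 mm above the table); not to be disturbed
- glaze_jar_mid (a point): middle of the amber glaze jar, 64 mm across, 90 mm high, standing on the table beside the control box; not to be disturbed
- cup_mid (a point): middle of the white cup, 72 mm across, 60 mm high, standing on the table on the robot's side of the rail; not to be disturbed

How it is judged:
By the outcome, as a careful person would: the job done as asked, in the order asked, and still so for the second after the job is handed in, while the arm keeps its last pose, push and grip.
It also fails if it takes over 51 s, if anything falls off the work surface, if the arm or the gripper's body presses on something with over 40 N, if the wrist force passes 120 N, or if a joint passes its speed limit or range.

## Working session

There is one attempt and no reset: what is moved stays moved. The work goes in short steps, Python scripts to look and compute and a shell command to move; the robot and the scene stay as the last step left them, time stands still between calls to the robot, and variables do not carry over. Pictures are saved under pics/ and viewed, on a budget of 10 in all, crops included, one or two more only if the job needs it, and the job is handed in when it is done.

```bash
mkdir -p pics; ls; cat > h.py <<'E'
from station import *
import numpy as np, cv2
from scipy.spatial.transform import Rotation as R
def cam(n):
    s=sense(); p=camera_params(n); im,d=camera(n)
    f=im.shape[0]/2/np.tan(np.radians(p["vertical_fov"])/2)
    K=np.array([[f,0,p["cx"]],[0,f,p["cy"]],[0,0,1]]); D=np.array(p["dist"],float)
    if "T_tool_cam" in p:
        T=np.eye(4);T[:3,:3]=R.from_quat(s["tcp_rot"]).as_matrix();T[:3,3]=s["tcp_pos"];T=T@np.array(p["T_tool_cam"])
    else:
        T=np.eye(4);T[:3,:3]=np.array(p["rotation"]).reshape(3,3);T[:3,3]=p["origin"]
    return im,d,K,D,T
def rays(c,uv):
    im,d,K,D,T=c
    u=cv2.undistortPoints(np.array(uv,float).reshape(-1,1,2),K,D)[:,0]
    return np.c_[u,np.ones(len(u))]@T[:3,:3].T, T[:3,3]
def atz(c,uv,z):
    r,o=rays(c,uv); return o+r*((z-o[2])/r[:,2])[:,None]
def bydepth(c,uv):
    r,o=rays(c,uv); uv=np.array(uv).astype(int); return o+r*c[1][uv[:,1],uv[:,0]][:,None]
def proj(c,P):
    im,d,K,D,T=c; X=(np.array(P,float)-T[:3,3])@T[:3,:3]
    return cv2.projectPoints(X.reshape(-1,1,3),np.zeros(3),np.zeros(3),K,D)[0][:,0]
E
python3 - <<'E'
from h import *
s=sense();print(s["t"],s["tcp_pos"],s["tcp_rot"],s["grip_width"])
for n in ("top","side"):
    c=cam(n); cv2.imwrite(f"pics/{n}0.png",cv2.resize(c[0],None,fx=1.5,fy=1.5))
    print(n,c[4].round(3).tolist())
    for q in ("dial","dial_grip","dial_pointer","carriage","slide_grip","notch","brush","plate_mid","glaze_jar_mid","cup_mid"):
        for m in masks_of(q,n)[:2]:
            r,k=np.nonzero(m["pixels"]); P=bydepth(c,np.c_[k,r])
            print(q,round(m["score"],2),np.round(m["location"]),len(r),"med",np.median(P,0).round(3),"lo",np.percentile(P,3,0).round(3),"hi",np.percentile(P,97,0).round(3))
E
```

```text
pics
0.0 [0.2687715  0.59111448 0.20456053] [ 2.11799797e-01  9.77312632e-01 -9.08521504e-04 -1.98176475e-04] 0.09410231847754322Traceback (most recent call last):
  File "<stdin>", line 4, in <module>
  File "h.py", line 11, in cam
    T=np.eye(4);T[:3,:3]=np.array(p["rotation"]).reshape(3,3);T[:3,3]=p["origin"]
                         ~~~~~~~~~~~~~~~~~~~~~~~~~~~~~~~^^^^^
ValueError: cannot reshape array of size 4 into shape (3,3)
```

```bash
sed -i 's/np.array(p\["rotation"\]).reshape(3,3)/R.from_quat(p["rotation"]).as_matrix()/' h.py
python3 - <<'E'
from h import *
for n in ("top","side"):
    c=cam(n); cv2.imwrite(f"pics/{n}0.png",cv2.resize(c[0],None,fx=1.5,fy=1.5))
    print(n,c[4].round(3).tolist())
    for q in ("dial","carriage","slide_grip","notch","brush","plate_mid","glaze_jar_mid","cup_mid"):
        for m in masks_of(q,n)[:2]:
            r,k=np.nonzero(m["pixels"]); P=bydepth(c,np.c_[k,r])
            print(q,round(m["score"],2),np.round(m["location"]),len(r),"med",np.median(P,0).round(3),"lo",np.percentile(P,3,0).round(3),"hi",np.percentile(P,97,0).round(3))
E
```

```text
top [[0.011, -0.996, 0.087, 0.462], [-1.0, -0.011, 0.003, 0.114], [-0.002, -0.087, -0.996, 1.375], [0.0, 0.0, 0.0, 1.0]]
dial 0.73 [195. 192.] 304 med [0.552 0.275 0.063] lo [0.53  0.253 0.055] hi [0.577 0.3   0.101]
carriage 0.86 [192. 361.] 893 med [ 0.557 -0.169  0.137] lo [ 0.505 -0.198  0.006] hi [ 0.716 -0.134  0.187]
slide_grip 0.57 [192. 361.] 868 med [ 0.557 -0.169  0.137] lo [ 0.505 -0.2    0.01 ] hi [ 0.715 -0.133  0.188]
notch 0.57 [200. 315.] 331 med [ 0.539 -0.045  0.113] lo [ 0.529 -0.137  0.108] hi [0.549 0.042 0.117]
brush 0.78 [196. 364.] 732 med [ 0.551 -0.168  0.138] lo [ 0.506 -0.184  0.126] hi [ 0.714 -0.133  0.188]
plate_mid 0.92 [130. 334.] 6203 med [ 0.741 -0.103  0.075] lo [ 0.626 -0.212  0.064] hi [0.847 0.006 0.093]
plate_mid 0.5 [195. 363.] 874 med [ 0.562 -0.169  0.137] lo [ 0.505 -0.196  0.01 ] hi [ 0.717 -0.134  0.188]
glaze_jar_mid 0.67 [199. 143.] 546 med [0.545 0.412 0.089] lo [0.517 0.389 0.014] hi [0.575 0.445 0.096]
glaze_jar_mid 0.63 [196. 191.] 309 med [0.55  0.275 0.062] lo [0.528 0.253 0.055] hi [0.574 0.298 0.101]
cup_mid 0.69 [196. 193.] 33
[... 761 characters left out ...]
 -0.043  0.112] lo [ 0.527 -0.166  0.013] hi [0.571 0.043 0.115]
notch 0.65 [354. 250.] 1198 med [0.547 0.434 0.089] lo [0.519 0.4   0.021] hi [0.574 0.453 0.093]
brush 0.61 [130. 258.] 803 med [ 0.563 -0.158  0.136] lo [ 0.505 -0.295  0.006] hi [ 0.72  -0.13   0.209]
plate_mid 0.92 [157. 197.] 3823 med [ 0.741 -0.113  0.075] lo [ 0.626 -0.212  0.067] hi [ 0.843 -0.002  0.091]
glaze_jar_mid 0.82 [358. 248.] 1189 med [0.547 0.434 0.089] lo [0.52  0.399 0.02 ] hi [0.574 0.453 0.093]
cup_mid 0.97 [173. 310.] 589 med [ 0.399 -0.107  0.041] lo [ 0.369 -0.136  0.005] hi [ 0.431 -0.069  0.063]
cup_mid 0.4 [131. 259.] 840 med [ 0.56  -0.158  0.136] lo [ 0.504 -0.187  0.11 ] hi [ 0.716 -0.13   0.211]
```

View pics/top0.png

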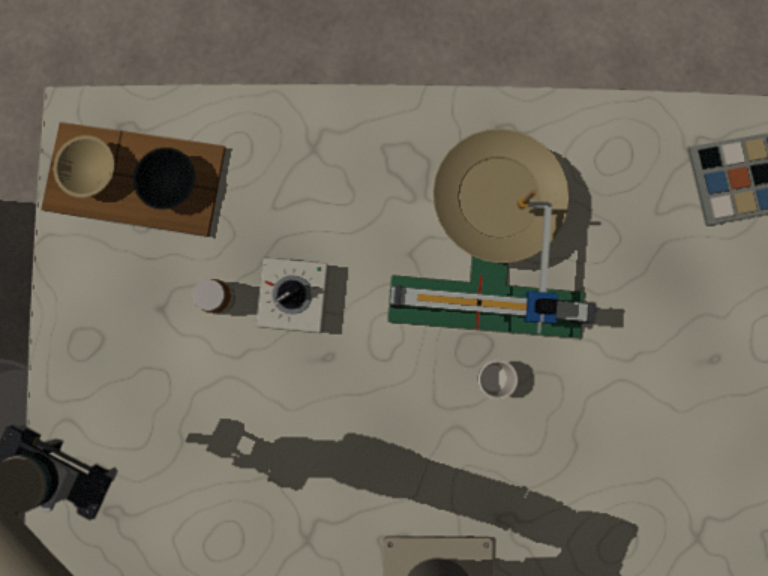

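View pics/side0.png

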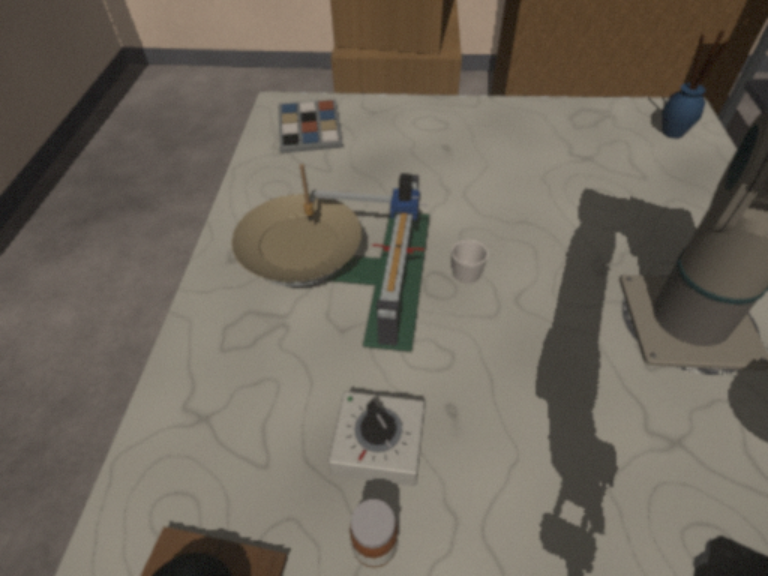

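Top: dial at (291,294), pointer to lower left (278,301), red mark upper left (268,283), so roughly 55° clockwise; carriage block (545,307), flags (479,300). Side agrees. I'll go above the dial for a close look.

```bash
python3 -m creep '[{"translation":[0.04,-0.045,0.03],"spin":-6,"grip":0.094},{"translation":[0.08,-0.09,0.05],"spin":-12,"grip":0.094},{"translation":[0.12,-0.135,0.05],"spin":-18,"grip":0.094},{"translation":[0.16,-0.18,0.05],"spin":-24,"grip":0.094},{"translation":[0.2,-0.225,0.05],"spin":-30,"grip":0.094},{"translation":[0.24,-0.27,0.05],"spin":-36,"grip":0.094},{"translation":[0.284,-0.314,0.05],"spin":-36,"grip":0.094},{"translation":[0.284,-0.314,0.05],"spin":-36,"grip":0.094}]'
python3 - <<'E'
from h import *
s=sense();print(s["t"],s["tcp_pos"],R.from_quat(s["tcp_rot"]).as_matrix().round(3).tolist(),s["qpos"])
print(np.round(camera_params("wrist")["T_tool_cam"],3).tolist())
c=cam("wrist"); cv2.imwrite("pics/w1.png",cv2.resize(c[0],None,fx=1.5,fy=1.5)); print(proj(c,[[.553,.277,.082]]))
for m in masks_of("dial","wrist")[:2]: print(m["score"],m["location"],m["pixels"].sum())
E
```

```text
t: 1.95
tcp_pos: [0.5572, 0.2711, 0.2557]
tcp_rot: [0.508, 0.861, -0.001, 0.002]
force: [-0.5, 0.5, 0.7]
grip_width: 0.094
1.95 [0.55724823 0.27111574 0.25569202] [[-0.484, 0.875, 0.003], [0.875, 0.484, -0.003], [-0.004, 0.001, -1.0]] [-0.64802559  0.54427217  0.24042667  1.54926572 -0.13662725  1.06364338
  0.13080026]
[[0.0, -0.964, -0.267, 0.078], [1.0, 0.0, 0.001, 0.001], [-0.001, -0.267, 0.964, -0.18], [0.0, 0.0, 0.0, 1.0]]
[[252.25015497 168.75400226]]
0.85 [165.5, 251.8] 1440
```

View pics/w1.png

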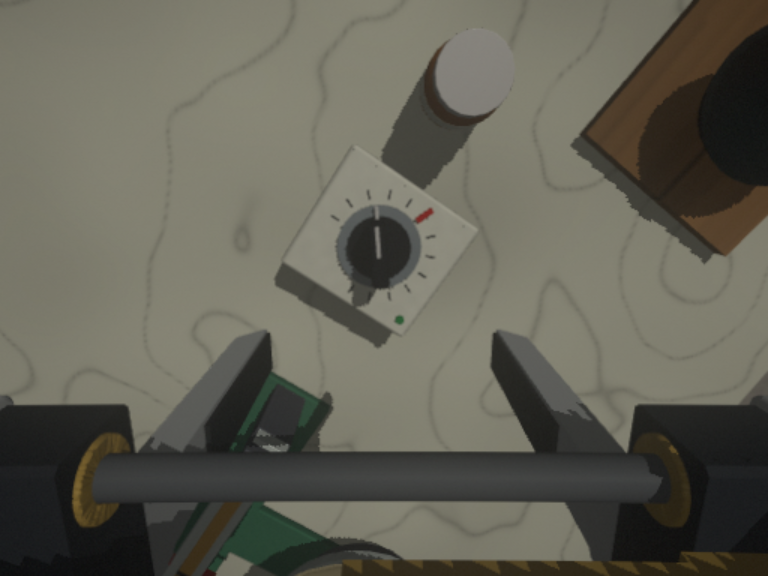

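The wrist view shows pointer line from (376,208) to (380,258), disc centre ≈(378,247), red mark (417,222)–(432,209). Now precise numbers.

```bash
cat > dial.py <<'E'
from h import *
def dial(c,zt=0.096):
    im=c[0].astype(int); B,G,Rr=im[...,0],im[...,1],im[...,2]
    m=max(masks_of("dial","wrist"),key=lambda m:m["score"]); px=m["pixels"]
    r,k=np.nonzero(px); P=bydepth(c,np.c_[k,r]); disc=abs(P[:,2]-.058)<.008
    print("z pct",np.percentile(P[:,2],[5,25,50,75,95,99]).round(4),"disc",(((P[disc].min(0)+P[disc].max(0))/2)).round(4),"top med",np.median(P[P[:,2]>.085],0).round(4))
    hull=cv2.convexHull(np.c_[k,r].astype(np.int32))[:,0]; H=atz(c,hull,.056); ctr,rad=cv2.minEnclosingCircle(H[:,:2].astype(np.float32)); print("disc circle",np.round(ctr,4),rad)
    red=(Rr>120)&(G<90)&(B<90); rr,rk=np.nonzero(red); M=atz(c,np.c_[rk,rr],.0505)
    M=M[np.linalg.norm(M[:,:2]-ctr,axis=1)<.07]; print("red n",len(M),M.mean(0).round(4),"radii",np.linalg.norm(M[:,:2]-ctr,axis=1).round(3).min())
    d=M.mean(0)[:2]-ctr; print("mark angle",np.degrees(np.arctan2(d[1],d[0])))
    w=px&(im.min(2)>135); r,k=np.nonzero(w); W=bydepth(c,np.c_[k,r]); W=W[W[:,2]>.085]; Wt=atz(c,np.c_[k,r],zt)
    for X in (W,Wt):
        if len(X)>4:
            u=np.linalg.svd(X[:,:2]-X[:,:2].mean(0))[2][0]; v=X.mean(0)[:2]-ctr; u=u*np.sign(u@v)
            print("white n",len(X),X.mean(0).round(4),"dir",np.degrees(np.arctan2(u[1],u[0])),"from ctr",np.degrees(np.arctan2(v[1],v[0])))
E
python3 - <<'E'
from dial import *
c=cam("wrist"); dial(c)
# hand-read: bar-top line (377,228)-(380,258), foot pixel (376,213), red (424,215), disc (378,247)
P=atz(c,np.array([[377,228],[380,258]])/1.5,.096); F=atz(c,np.array([[376,213],[432,209],[417,222],[378,247]])/1.5,.055)
print(P.round(4),F.round(4)); u=P[0]-P[1]; print(np.degrees(np.arctan2(u[1],u[0])))
E
```

```text
z pct [0.0578 0.0591 0.0599 0.0964 0.0981 0.099 ] disc [0.5533 0.2742 0.058 ] top med [0.5518 0.2781 0.0971]
disc circle [0.5549 0.2753] 0.03649565950036049
red n 4 [0.5759 0.3224 0.0505] radii 0.043
mark angle 66.02119191403362Traceback (most recent call last):
  File "<stdin>", line 2, in <module>
  File "dial.py", line 11, in dial
    w=px&(im.min(2)>135); r,k=np.nonzero(w); W=bydepth(c,np.c_[k,r]); W=W[W[:,2]>.085]; Wt=atz(c,np.c_[k,r],zt)
                                               ~~~~~~~^^^^^^^^^^^^^^
  File "h.py", line 20, in bydepth
    r,o=rays(c,uv); uv=np.array(uv).astype(int); return o+r*c[1][uv[:,1],uv[:,0]][:,None]
        ~~~~^^^^^^
  File "h.py", line 15, in rays
    u=cv2.undistortPoints(np.array(uv,float).reshape(-1,1,2),K,D)[:,0]
      ~~~~~~~~~~~~~~~~~~~^^^^^^^^^^^^^^^^^^^^^^^^^^^^^^^^^^^^^^^^
cv2.error: OpenCV(4.12.0) /io/opencv/modules/calib3d/src/undistort.dispatch.cpp:347: error: (-215:Assertion failed) CV_IS_MAT(_src) && CV_IS_MAT(_dst) && (_src->rows == 1 || _src->cols == 1) && (_dst->rows == 1 || _dst->cols == 1) && _src->cols + _src->rows - 1 == _dst->rows + _dst->cols - 1 && (CV_MAT_TYPE(_src->type) == CV_32FC2 || CV_MAT_TYPE(_src->type) == CV_64FC2) && (CV_MAT_TYPE(_dst->type) == CV_32FC2 || CV_MAT_TYPE(_dst->type) == CV_64FC2) in function 'cvUndistortPointsInternal'
```

```bash
sed -i 's/w=px&(im.min(2)>135)/w=px\&(im.min(2)>100)/; s/red=.*90); rr/red=(Rr-G>50)\&(Rr-B>50); rr/' dial.py
python3 - <<'E'
from dial import *
c=cam("wrist"); 
try: dial(c)
except Exception as e: print("err")
P=atz(c,np.array([[377,228],[380,258]])/1.5,.096); F=atz(c,np.array([[376,213],[432,209],[417,222],[378,247]])/1.5,.055)
print(P.round(4),F.round(4)); u=P[0]-P[1]; print(np.degrees(np.arctan2(u[1],u[0])))
x=c[0][120:195,200:310]; cv2.imwrite("pics/w1c.png",cv2.resize(x,None,fx=7,fy=7,interpolation=cv2.INTER_CUBIC))
E
```

```text
z pct [0.0582 0.0592 0.0601 0.0964 0.098  0.0988] disc [0.5539 0.2771 0.0601] top med [0.5518 0.278  0.097 ]
disc circle [0.5554 0.2756] 0.035241883248090744
red n 41 [0.5738 0.319  0.0505] radii 0.04
mark angle 67.04913601890762
white n 32 [0.547  0.2863 0.0981] dir 122.38333895605058 from ctr 128.14231217559032
white n 37 [0.5455 0.2886 0.096 ] dir 122.01966865620467 from ctr 127.15949962538525
[[0.5351 0.3048 0.096 ]
 [0.5485 0.2859 0.096 ]] [[0.5307 0.3102 0.055 ]
 [0.5697 0.3362 0.055 ]
 [0.5644 0.3207 0.055 ]
 [0.5464 0.286  0.055 ]]
125.28672002126756
```

View pics/w1c.png

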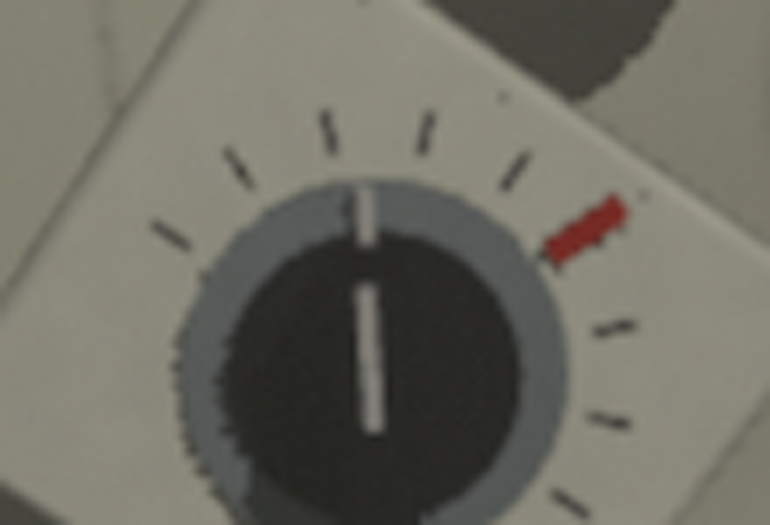

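Crop: disc centre ≈(372,374), pointer foot segment (364,188)–(368,240), top line (366,285)–(374,430), red mark (553,252)–(622,208).

```bash
python3 - <<'E'
from h import *
c=cam("wrist")
q=lambda *a:np.array(a,float)/7+[200,120]
ang=lambda v:round(float(np.degrees(np.arctan2(v[1],v[0]))),1)
C=atz(c,q((372,374)),.0585)[0];ed=atz(c,q((178,374),(567,374),(372,180)),.0585);print("C",C.round(4),np.linalg.norm(ed-C,axis=1).round(4))
m=atz(c,q((553,252),(622,208)),.0505);print("mark",m.round(4),[np.linalg.norm((x-C)[:2]).round(4) for x in m],[ang(x-C) for x in m],ang(m[1]-m[0]))
f=atz(c,q((364,188),(368,240)),.0585);t=atz(c,q((366,285),(374,430)),.097)
print("foot",[ang(x-C) for x in f],ang(f[0]-f[1]),"top",t.round(4),ang(t[0]-t[1]),[ang(x-C) for x in t])
T=[((153,224),(188,247)),((226,150),(252,187)),((325,111),(332,153)),((433,112),(424,153)),((526,153),(504,188)),((634,324),(594,331)),((630,425),(590,418))]
A=[];b=[]
for o,i in T:
    o,i=atz(c,q(o,i),.0505)[:,:2];d=o-i;n=np.array([-d[1],d[0]])/np.linalg.norm(d);A.append(n);b.append(n@i)
print("tick centre",np.linalg.lstsq(np.array(A),np.array(b),rcond=None)[0].round(4))
s=sense();y=R.from_quat(s["tcp_rot"]).as_matrix()[:,1];print("tool y",ang(y),s["tcp_pos"])
E
```

```text
C [0.5531 0.2774 0.0585] [0.0355 0.0357 0.0353]
mark [[0.5714 0.3123 0.0505]
 [0.5782 0.3255 0.0505]] [np.float64(0.0394), np.float64(0.0542)] [62.2, 62.4] 62.8
foot [122.1, 121.4] 124.1 top [[0.5409 0.2969 0.097 ]
 [0.554  0.2765 0.097 ]] 122.8 [121.9, -41.7]
tick centre [0.5549 0.2763]
tool y 29.7 [0.55195524 0.27947065 0.25551174]
```

```bash
python3 -m creep '[{"translation":[0.001,0,-0.05],"spin":2.5,"grip":0.08},{"translation":[0.001,0,-0.1],"spin":2.5,"grip":0.07},{"translation":[0.001,0,-0.14],"spin":2.5,"grip":0.06},{"translation":[0.001,0,-0.17],"spin":2.5,"grip":0.05},{"translation":[0.001,0,-0.188],"spin":2.5,"grip":0.04},{"translation":[0.001,0,-0.188],"spin":2.5,"grip":0.03},{"translation":[0.001,0,-0.188],"spin":2.5,"grip":0.03}]'
python3 -m creep '[{"translation":[0,0,0],"spin":0,"grip":0},{"translation":[0,0,0],"spin":0,"grip":0},{"translation":[0,0,0],"spin":0,"grip":0},{"translation":[0,0,0],"spin":0,"grip":0}]'
python3 -c "
from h import *
s=sense();y=R.from_quat(s['tcp_rot']).as_matrix()[:,1];print(np.degrees(np.arctan2(y[1],y[0])),s['tcp_pos'],s['moment'],s['qpos'])"
```

```text
t: 3.18
tcp_pos: [0.5549, 0.2783, 0.0687]
tcp_rot: [0.484, 0.875, 0.001, 0.001]
force: [0.6, 0.3, 0.1]
grip_width: 0.031
t: 3.68
tcp_pos: [0.5523, 0.2766, 0.0682]
tcp_rot: [0.485, 0.875, -0.001, -0.001]
force: [-5.0, -3.5, 6.3]
grip_width: 0.0136
32.03449786747466 [0.55228583 0.27658097 0.06821659] [-0.65529153  1.0625903   0.01990201] [-0.61213436  0.76036564  0.16886524  1.72578416 -0.18690802  0.67483076
  0.21691425]
```

```bash
python3 -m creep '[{"translation":[-0.001,-0.001,0],"spin":-8,"grip":0},{"translation":[-0.001,-0.001,0],"spin":-17,"grip":0},{"translation":[-0.001,-0.001,0],"spin":-26,"grip":0},{"translation":[-0.001,-0.001,0],"spin":-35,"grip":0},{"translation":[-0.001,-0.001,0],"spin":-44,"grip":0},{"translation":[-0.001,-0.001,0],"spin":-53,"grip":0},{"translation":[-0.001,-0.001,0],"spin":-59.5,"grip":0},{"translation":[-0.001,-0.001,0],"spin":-59.5,"grip":0}]'
python3 - <<'E'
from h import *
s=sense();y=R.from_quat(s['tcp_rot']).as_matrix()[:,1];print(np.degrees(np.arctan2(y[1],y[0])),s['tcp_pos'],s['moment'],s['qpos'])
c=cam("wrist"); uv=proj(c,[[.553,.277,.06]])[0]; print(uv)
y0=int(max(0,min(uv[1]-60,264)));x0=int(uv[0]-80);print(x0,y0)
cv2.imwrite("pics/w2.png",cv2.resize(c[0][y0:y0+120,x0:x0+160],None,fx=5,fy=5,interpolation=cv2.INTER_CUBIC))
E
```

```text
t: 4.68
tcp_pos: [0.5531, 0.2766, 0.0682]
tcp_rot: [0.854, 0.52, 0.0, 0.0]
force: [-2.0, -1.0, 4.9]
grip_width: 0.0139
-27.39304297615562 [0.55309835 0.2765531  0.06820581] [-0.38860581  0.53325896 -0.04081026] [-0.77974915  0.8014779   0.45519612  1.73325086 -0.49689508  0.72351591
 -0.54371122]
[253.61986519 228.492887  ]
173 168
```

View pics/w2.png

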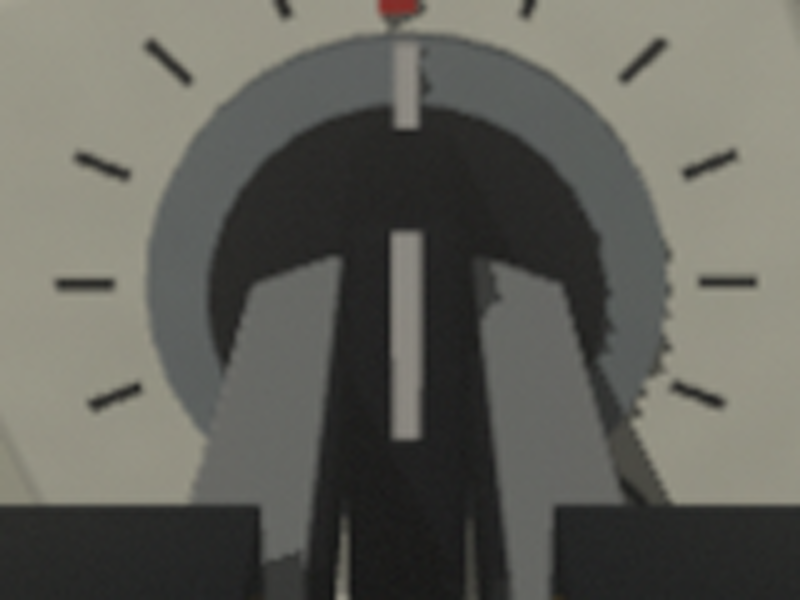

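```bash
python3 - <<'E'
from h import *
c=cam("wrist")
q=lambda *a:np.array(a,float)/5+[173,168]
ang=lambda v:round(float(np.degrees(np.arctan2(v[1],v[0]))),2)
f=atz(c,q((406,42),(406,128)),.0585); t=atz(c,q((406,231),(406,440)),.097)
print("foot dir",ang(f[0]-f[1]),"top dir",ang(t[0]-t[1]))
C=atz(c,q((406.5,292)),.0585)[0]; print(C)
T=[((284,15),(277,0)),((190,82),(148,42)),((129,176),(77,156)),((114,284),(56,284)),((525,15),(532,0)),((622,80),(664,42)),((684,175),(736,154)),((700,282),(757,282)),((141,387),(90,406)),((673,386),(722,404))]
A=[];b=[]
for i,o in T:
    o,i=atz(c,q(o,i),.0505)[:,:2];d=o-i;n=np.array([-d[1],d[0]])/np.linalg.norm(d);A.append(n);b.append(n@i)
K=np.linalg.lstsq(np.array(A),np.array(b),rcond=None)[0];print("tick ctr",K)
r=168;sub=c[0].astype(int)
red=(sub[...,2]-sub[...,1]>50)&(sub[...,2]-sub[...,0]>50);rr,kk=np.nonzero(red);M=atz(c,np.c_[kk,rr],.0505)[:,:2];g=np.linalg.norm(M-K,axis=1)<.065;M=M[g];print(len(M),rr[g].min(),rr[g].max(),kk[g].min(),kk[g].max(),M.mean(0))
for Q in (C[:2],K): print("mark",ang(M.mean(0)-Q),"foot",[ang(x[:2]-Q) for x in f],"top",ang(t[0][:2]-Q))
E
```

```text
foot dir 62.71 top dir 62.71
[0.55380188 0.27762066 0.0585    ]
tick ctr [0.55252141 0.27593377]
171 146 170 248 255 [0.57315842 0.31881006]
mark 64.83 foot [62.82, 62.87] top 63.03
mark 64.3 foot [62.24, 62.03] top 62.16
```

```bash
python3 -m creep '[{"translation":[0,0,0],"spin":1.8,"grip":0},{"translation":[0,0,0],"spin":1.8,"grip":0},{"translation":[0,0,0],"spin":1.8,"grip":0.03},{"translation":[0,0,0],"spin":1.8,"grip":0.06},{"translation":[0,0,0],"spin":1.8,"grip":0.08},{"translation":[0,0,0.05],"spin":1.8,"grip":0.08},{"translation":[0,0,0.1],"spin":1.8,"grip":0.08},{"translation":[0,0,0.13],"spin":1.8,"grip":0.08}]'
python3 -m creep '[{"translation":[0,0,0],"spin":0,"grip":0.08},{"translation":[0,0,0],"spin":0,"grip":0.08}]'
python3 - <<'E'
from h import *
c=cam("wrist"); uv=proj(c,[[.553,.277,.06]])[0]
y0=int(max(0,min(uv[1]-75,264)));x0=int(uv[0]-80);print(x0,y0)
cv2.imwrite("pics/w3.png",cv2.resize(c[0][y0:y0+120,x0:x0+160],None,fx=5,fy=5,interpolation=cv2.INTER_CUBIC))
E
```

```text
t: 5.78
tcp_pos: [0.5541, 0.2769, 0.2]
tcp_rot: [0.846, 0.533, 0.002, 0.0]
force: [0.1, 0.3, -0.8]
grip_width: 0.0701
t: 6.02
tcp_pos: [0.5522, 0.2767, 0.1964]
tcp_rot: [0.846, 0.533, -0.001, -0.0]
force: [1.0, -0.1, 0.3]
grip_width: 0.0798
174 107
```

View pics/w3.png

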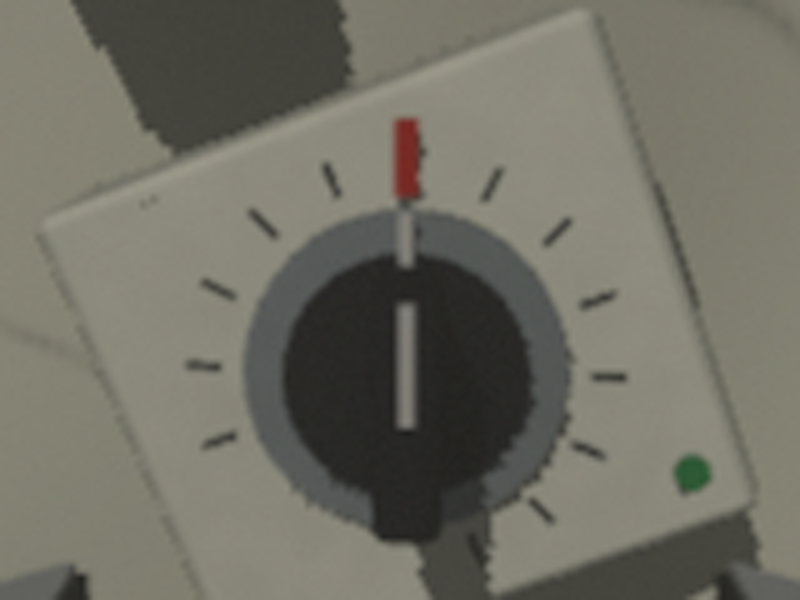

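Pointer (405,215–430) lies in line with the red mark (406,120–198): dial set, released. Now over the carriage.

```bash
python3 -m creep '[{"translation":[0,-0.03,0.05],"spin":3,"grip":0.08},{"translation":[0,-0.085,0.07],"spin":6,"grip":0.08},{"translation":[0,-0.14,0.09],"spin":9,"grip":0.08},{"translation":[0,-0.195,0.09],"spin":12,"grip":0.08},{"translation":[-0.003,-0.25,0.09],"spin":15,"grip":0.08},{"translation":[-0.006,-0.305,0.09],"spin":18,"grip":0.08},{"translation":[-0.01,-0.36,0.09],"spin":21,"grip":0.08},{"translation":[-0.012,-0.4,0.09],"spin":21,"grip":0.08}]'
python3 -m creep '[{"translation":[0,0,0],"spin":0,"grip":0.06},{"translation":[0,0,0],"spin":0,"grip":0.06}]'
python3 - <<'E'
from h import *
s=sense();y=R.from_quat(s['tcp_rot']).as_matrix()[:,1];print(np.degrees(np.arctan2(y[1],y[0])),s["tcp_pos"])
c=cam("wrist"); cv2.imwrite("pics/w4.png",cv2.resize(c[0],None,fx=1.5,fy=1.5)); cv2.imwrite("pics/w4raw.png",c[0])
for q in ("carriage","slide_grip"):
  for m in masks_of(q,"wrist")[:1]:
    r,k=np.nonzero(m["pixels"]); P=bydepth(c,np.c_[k,r]); T=P[(P[:,2]>.17)&(P[:,2]<.2)]
    print(q,m["score"],m["location"],len(T),T.mean(0),np.percentile(T,2,0),np.percentile(T,98,0))
im=c[0].astype(int);red=(im[...,2]-im[...,1]>50)&(im[...,2]-im[...,0]>50);n,l,st,ce=cv2.connectedComponentsWithStats(red.astype(np.uint8))
for i in range(1,n):
  if st[i,4]>15:
    r,k=np.nonzero(l==i);P=bydepth(c,np.c_[k,r]);print("red",st[i],ce[i].round(1),np.median(P,0).round(4),P.min(0).round(3),P.max(0).round(3))
E
```

```text
t: 7.08
tcp_pos: [0.5397, -0.1259, 0.2861]
tcp_rot: [0.736, 0.677, -0.001, -0.001]
force: [0.2, -0.0, 0.8]
grip_width: 0.08
t: 7.32
tcp_pos: [0.5408, -0.1221, 0.2863]
tcp_rot: [0.735, 0.678, -0.0, -0.001]
force: [-0.6, 0.3, -0.3]
grip_width: 0.0635
-4.614214200122933 [ 0.54077235 -0.12205934  0.28629792]
carriage 0.85 [214.4, 291.0] 864 [ 0.5657098  -0.15750067  0.18329998] [ 0.51886699 -0.17858546  0.17118319] [ 0.7124941  -0.13137188  0.19758174]
slide_grip 0.59 [212.0, 290.0] 881 [ 0.566416   -0.15754671  0.1832736 ] [ 0.5187125  -0.17895028  0.17116049] [ 0.71276112 -0.13122211  0.19764579]
red [207 122  28   3  66] [221.9 123.3] [ 0.51   -0.0578  0.1078] [ 0.491 -0.06   0.104] [ 0.523 -0.056  0.11 ]
red [261 122  28   3  81] [274.9 123. ] [ 0.5702 -0.0626  0.1077] [ 0.554 -0.07   0.011] [ 0.595 -0.06   0.11 ]
```

View pics/w4.png

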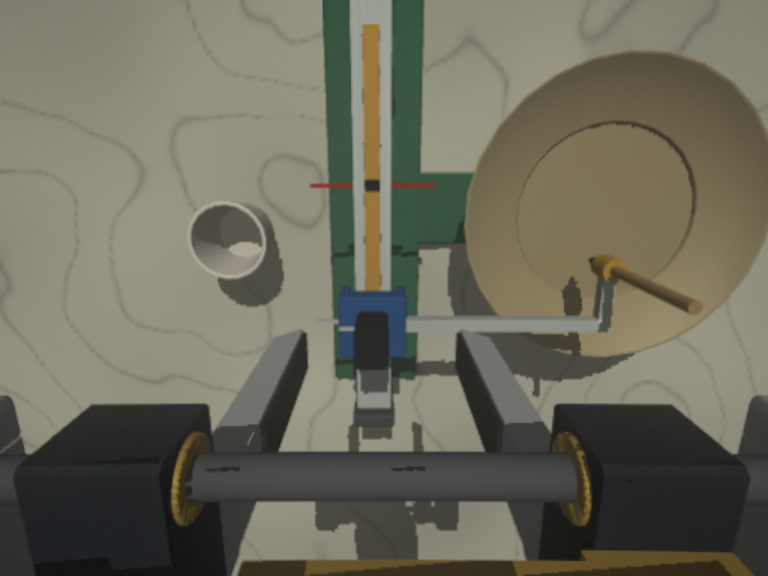

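Wrist: flags in line at row 185, notch (372,185), block (372,340), rail vertical in the picture. Now block top from depth.

```bash
python3 - <<'E'
from h import *
c=cam("wrist"); im=c[0].astype(int)
k,r=np.meshgrid(np.arange(225,275),np.arange(195,265)); k=k.ravel();r=r.ravel()
P=bydepth(c,np.c_[k,r]); a=np.radians(-4.6);X=np.array([np.cos(a),np.sin(a)]);Y=np.array([-X[1],X[0]])
o=np.array([.54,-.0602]); L=np.c_[(P[:,:2]-o)@X,(P[:,:2]-o)@Y,P[:,2]]
dark=im[r,k].max(1)<60
t=dark&(P[:,2]>.165)
print("z hist",np.histogram(P[dark,2],np.arange(.1,.22,.005)))
z=np.median(L[t&(P[:,2]>.18),2]);T=L[t&(abs(L[:,2]-z)<.004)];print("top",z,len(T),np.percentile(T,[1,50,99],0).round(4))
B=atz(c,np.c_[k,r][t&(abs(P[:,2]-z)<.004)],z);print("world centre",(B.min(0)+B.max(0))/2,np.c_[B.min(0),B.max(0)])
blue=(im[r,k,0]-im[r,k,2]>40);S=L[blue&(L[:,2]>.115)&(L[:,2]<.15)];print("blue",len(S),np.percentile(S,[1,50,99],0).round(4))
nx=atz(c,np.array([[372,185]])/1.5,.112);print("notch",nx)
E
```

```text
z hist (array([  0,   3,   0,   0,   0,   0,   0,   1,   2,  30,  31,  33,  29,
        38,  31,  41, 532,  49,   0,   0,   0,   0,   0]), array([0.1  , 0.105, 0.11 , 0.115, 0.12 , 0.125, 0.13 , 0.135, 0.14 ,
       0.145, 0.15 , 0.155, 0.16 , 0.165, 0.17 , 0.175, 0.18 , 0.185,
       0.19 , 0.195, 0.2  , 0.205, 0.21 , 0.215]))
top 0.1839367607481705 581 [[-0.0129 -0.1195  0.1807]
 [-0.0015 -0.1048  0.1839]
 [ 0.0097 -0.092   0.1856]]
world centre [ 0.52991856 -0.16469598  0.18393676] [[ 0.51780173  0.54203538]
 [-0.17958531 -0.14980665]
 [ 0.18393676  0.18393676]]
blue 1108 [[-0.0256 -0.129   0.1236]
 [ 0.003  -0.0929  0.1391]
 [ 0.0232 -0.0816  0.1409]]
notch [[ 0.53947752 -0.05964144  0.112     ]]
```

```bash
python3 -m creep '[{"translation":[-0.0105,-0.043,0],"spin":0,"grip":0.06},{"translation":[-0.0105,-0.043,-0.04],"spin":0,"grip":0.06},{"translation":[-0.0105,-0.043,-0.08],"spin":0,"grip":0.06},{"translation":[-0.0105,-0.043,-0.11],"spin":0,"grip":0.06},{"translation":[-0.0105,-0.043,-0.13],"spin":0,"grip":0.05},{"translation":[-0.0105,-0.043,-0.139],"spin":0,"grip":0.04},{"translation":[-0.0105,-0.043,-0.139],"spin":0,"grip":0.035},{"translation":[-0.0105,-0.043,-0.139],"spin":0,"grip":0.035}]'
python3 -m creep '[{"translation":[0,0,0],"spin":0,"grip":0.0},{"translation":[0,0,0],"spin":0,"grip":0},{"translation":[0,0,0],"spin":0,"grip":0},{"translation":[0,0,0],"spin":0,"grip":0}]'
```

```text
t: 8.52
tcp_pos: [0.5312, -0.1664, 0.1493]
tcp_rot: [0.735, 0.678, 0.0, 0.001]
force: [0.2, -0.0, 0.8]
grip_width: 0.0348
t: 9.02
tcp_pos: [0.5299, -0.1662, 0.1491]
tcp_rot: [0.735, 0.678, -0.0, -0.0]
force: [-4.2, 1.1, 5.7]
grip_width: 0.0237
```

```bash
python3 -m creep '[{"translation":[0.0008,0.01,0],"spin":0,"grip":0},{"translation":[0.0018,0.022,0],"spin":0,"grip":0},{"translation":[0.0028,0.035,0],"spin":0,"grip":0},{"translation":[0.0039,0.048,0],"spin":0,"grip":0},{"translation":[0.0049,0.061,0],"spin":0,"grip":0},{"translation":[0.006,0.074,0],"spin":0,"grip":0},{"translation":[0.007,0.086,0],"spin":0,"grip":0},{"translation":[0.0076,0.094,0],"spin":0,"grip":0}]'
python3 -m creep '[{"translation":[0,0,0],"spin":0,"grip":0},{"translation":[0,0,0],"spin":0,"grip":0}]'
python3 - <<'E'
from h import *
c=cam("wrist"); cv2.imwrite("pics/w5.png",cv2.resize(c[0][130:300,150:350],None,fx=4,fy=3.5,interpolation=cv2.INTER_CUBIC))
c=cam("side"); print(proj(c,[[.54,-.06,.113]])); cv2.imwrite("pics/s5.png",cv2.resize(c[0][110:230,190:350],None,fx=5,fy=5,interpolation=cv2.INTER_CUBIC))
E
```

```text
t: 10.02
tcp_pos: [0.5371, -0.0745, 0.1491]
tcp_rot: [0.736, 0.677, -0.001, 0.001]
force: [-5.2, -5.9, 5.4]
grip_width: 0.0236
t: 10.28
tcp_pos: [0.5373, -0.0718, 0.1491]
tcp_rot: [0.735, 0.678, -0.0, -0.001]
force: [-3.8, 0.6, 7.2]
grip_width: 0.0236
[[264.15199815 163.3202983 ]]
```

View pics/s5.png

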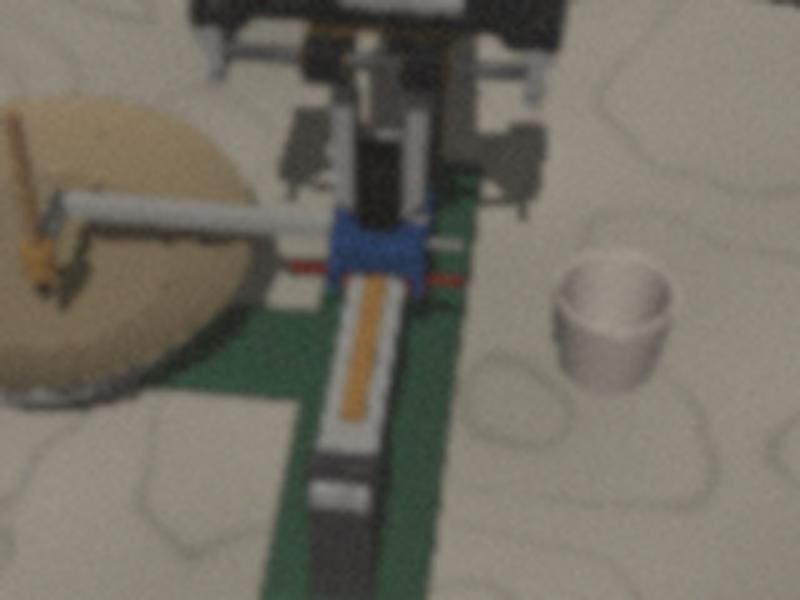

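Side view: white pointer at (445,243), red flag at (445,281) in the crop – still short of the notch. Convert.

```bash
python3 - <<'E'
from h import *
c=cam("side"); q=np.array([[445,243],[445,281]])/5+[190,110]
print(bydepth(c,q),atz(c,q,.109),[atz(c,q[:1],z)[0][1] for z in (.115,.12,.125)])
E
python3 -m creep '[{"translation":[0.0002,0.002,0],"spin":0,"grip":0},{"translation":[0.0003,0.004,0],"spin":0,"grip":0},{"translation":[0.0005,0.006,0],"spin":0,"grip":0},{"translation":[0.0006,0.008,0],"spin":0,"grip":0},{"translation":[0.0006,0.008,0],"spin":0,"grip":0}]'
```

```text
[[ 0.499945   -0.06814645  0.12467132]
 [ 0.49782426 -0.15448606  0.01221544]] [[ 0.49974402 -0.08498749  0.109     ]
 [ 0.49914902 -0.05472639  0.109     ]] [np.float64(-0.07853964397474678), np.float64(-0.07316643960689884), np.float64(-0.06779323523905101)]
t: 11.05
tcp_pos: [0.538, -0.0631, 0.1491]
tcp_rot: [0.735, 0.678, 0.0, -0.001]
force: [-3.5, 4.3, 7.7]
grip_width: 0.0239
```

```bash
for i in 1 2 3 4; do python3 -m creep '[{"translation":[0.0001,0.001,0],"spin":0,"grip":0},{"translation":[0.0001,0.001,0],"spin":0,"grip":0},{"translation":[0.0001,0.001,0],"spin":0,"grip":0}]' | egrep 'tcp_pos|force'; done
```

```text
tcp_pos: [0.5381, -0.0607, 0.1491]
force: [-4.0, 5.1, 9.1]
tcp_pos: [0.5382, -0.0605, 0.1491]
force: [-4.4, 2.3, 8.8]
tcp_pos: [0.5382, -0.0604, 0.1491]
force: [-3.8, 0.6, 8.5]
tcp_pos: [0.5382, -0.0603, 0.1491]
force: [-3.7, 0.7, 7.5]
```

The hand settled at y=-0.0603 with the along-rail force gone, matching the measured notch position. Final check on picture.

```bash
python3 -m creep '[{"translation":[0,0,0],"spin":0,"grip":0},{"translation":[0,0,0],"spin":0,"grip":0},{"translation":[0,0,0],"spin":0,"grip":0},{"translation":[0,0,0],"spin":0,"grip":0}]'
python3 - <<'E'
from h import *
c=cam("side"); a=cv2.resize(c[0][110:230,190:350],(800,600))[100:400]; b=cv2.resize(c[0][240:384,155:347],(400,300)); t=cam("top"); d=cv2.resize(t[0][120:270,250:450],(400,300))
cv2.imwrite("pics/fin.png",np.vstack([a,np.hstack([b,d])]))
print(proj(c,[[.4999,-.056,.1247]]))
for q in ("plate_mid","glaze_jar_mid","cup_mid"):
    m=masks_of(q,"side") if camera("side") else 0; r,k=np.nonzero(m[0]["pixels"]);print(q,m[0]["score"],m[0]["location"],np.median(bydepth(c,np.c_[k,r]),0).round(3))
E
```

```text
t: 13.05
tcp_pos: [0.5382, -0.0603, 0.1491]
tcp_rot: [0.735, 0.678, -0.0, -0.001]
force: [-4.1, -0.4, 6.8]
grip_width: 0.0239
[[278.92841322 161.67536392]]
plate_mid 0.97 [158.4, 193.9] [ 0.745 -0.107  0.076]
glaze_jar_mid 0.58 [355.9, 250.8] [0.546 0.433 0.089]
cup_mid 0.55 [175.9, 310.5] [ 0.399 -0.104  0.041]
```

View pics/fin.png

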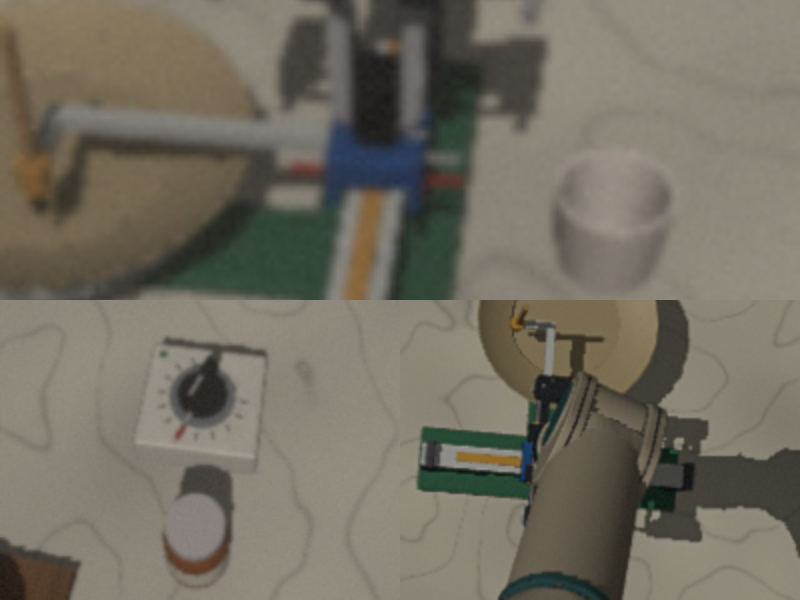

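```bash
python3 -c "
from station import *
s=sense();print(s['t'],s['force'],s['grip_width'],abs(s['joint_velocities']).max() if hasattr(s['joint_velocities'],'max') else s['joint_velocities']);print(sign_off())"
```

```text
13.45 [-4.47476044  0.10318393  7.00709638] 0.023613745311528482 0.0020945041512057576
the job is handed in; nothing more can be done
None
```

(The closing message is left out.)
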